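Move the peel tray from the draining stand to the citrus press

TASK

The peel tray is clicked into the draining stand's rail. Press down the stand's catch to free it, draw the tray out along the rail, then slide it into the matching rail in front of the citrus press until the press's catch clicks up behind it, and let go. Leave the tumbler, pitcher and bowl of lemons where they are.

Things in the scene. Friction and masses are not known exactly. Their poses are not given: they have to be found in the camera images.
- tray_grip (a point): Middle of the tray's wooden handle bar, 58 mm above the tray's underside (70 mm above the counter on a rail); x the way it slides home, z up. Bar across the middle: 14 mm thick (x), 54 mm long (y), 46 to 74 mm above the underside. The tray lifts off or sets down freely only with this point at rail x below -65 (-85 leaves room all round).
- tray_tip (a point): Tip of the tongue at the tray's rear, 85 mm inwards of the handle, 9 mm above the underside; it ends in a cross-bar 34 mm wide, 9 mm long, 6 mm thick that the catch holds. Loose aluminium tray, 0.28 to 0.46 kg: base 100 (x) by 96 (y) by 5 mm, centred under the handle; walls 76 mm wide outside, to 22 mm above the underside.
- stand: Draining stand: low steel rail, 124 mm wide, fixed, nothing tall on it; the tray starts latched in it. Origin on the counter under the middle of a latched tray; x runs along the rail, inwards (the way the tray is pushed home), z up. Rail floor 12 mm up, x = -135 to +132. Dark housings at x = 53 to 92, 36 mm high, stop the tray 3.5 mm past its latched place.
- press: Steel citrus press, fixed, with a like rail in front; may be left or right of the stand. Origin on the counter under the middle of a latched tray; x runs along the rail, inwards (the way the tray is pushed home), z up. Rail floor 12 mm up, x = -135 to +132. Dark housings at x = 53 to 92, 36 mm high, stop the tray 3.5 mm past its latched place.
- stand_button (a point): Centre of the top of the stand's catch button: black pad, 30 (x) by 40 (y) mm, at rail x = +109, 40 mm above the counter when up. Pressed beyond about 7 mm it frees the tray, which then slides about 30 mm outwards by itself; only then let the button up.
- stand_lips (a point): Middle of the stand's rail at x = -10, on its floor, where the lips start. From here to x = +54 lips 20 to 24 mm up, 85 mm apart, hold down the tray's base; side walls 101 mm apart from x = -20. Outside x = -20 the rail is open above; guides 8 mm high spread from 101 mm at x = -20 to 124 mm apart at x = -70.
- stand_catch (a joint): Catch of the stand: 0 = up (latching), to 0.009 m = fully down; spring 3 to 6 N, with a latched tray up to 9 N to press. A tray pushed inwards rides over its slope (dips to about 0.006), then it snaps up to 0 behind the tray's cross-bar.
- stand_ejector (a joint): Two plungers of the stand's rail, facing the tray's rear wall: 0 = out (they meet the tray 30 mm before its latched place), 0.030 m = tray latched. They push the tray outwards with 4 to 7 N, gently damped. Pushing a tray home takes 10 to 15 N in all.
- press_button (a point): Centre of the top of the press's catch button: black pad, 30 (x) by 40 (y) mm, at rail x = +109, 40 mm above the counter when up. Behind it the press: bowl at x = 183 to 267 from 125 mm up, head at x = 193 to 300 from 205 mm up, column at x = 262 to 310, 330 mm tall, raised lever at the +y side.
- press_lips (a point): Middle of the press's rail at x = -10, on its floor, where the lips start. From here to x = +54 lips 20 to 24 mm up, 85 mm apart, hold down the tray's base; side walls 101 mm apart from x = -20. Outside x = -20 the rail is open above; guides 8 mm high spread from 101 mm at x = -20 to 124 mm apart at x = -70.
- press_catch (a joint): Catch of the press: 0 = up (latching), to 0.009 m = fully down; spring 3 to 6 N, with a latched tray up to 9 N to press. A tray pushed inwards rides over its slope (dips to about 0.006), then it snaps up to 0 behind the tray's cross-bar.
- press_ejector (a joint): Two plungers of the press's rail, facing the tray's rear wall: 0 = out (they meet the tray 30 mm before its latched place), 0.030 m = tray latched. They push the tray outwards with 4 to 7 N, gently damped. Pushing a tray home takes 10 to 15 N in all.
- tumbler_mid (a point): Glass tumbler upside down on a wooden coaster, between the two rails; 70 mm wide, its top 105 mm above the counter; point at mid height.
- pitcher_mid (a point): White ceramic pitcher at the left, 120 mm wide, 190 mm high, handle; point at mid height.
- bowl_mid (a point): White bowl of lemons at the right, 180 mm wide, about 90 mm high; point 33 mm up.
There are look-alikes about, which are no part of the job. Leave any orange or turquoise look-alike of the part that bears tray_grip alone.

How it is judged:
On the way, in this order (a step that is already met when the one before it is completed fails the run):
1. the stand's catch is pressed down and the tray comes free (10 mm or more out of its latched place) along the rail (value of joint stand_catch above 0.004 m and x of tray_grip in the frame of stand below -0.01 m).
2. the tray is off the stand's rail (200 mm or more from its latched place) (distance between tray_grip and stand above 0.2 m), for 0.1 s.
At the end, for the whole second after the job is handed in: The tray is latched in the press's rail: its grip point within 4 mm (outwards) and 5 mm (inwards) of the latched place along the rail, 6 mm across and 6 mm in height, aligned with the rail within 5 degrees, the press's catch up (within 2.5 mm of its top) (x of tray_grip in the frame of press between -0.004 and 0.005 m and y of tray_grip in the frame of press between -0.006 and 0.006 m and height (world z) of tray_grip between 0.064 and 0.076 m and angle between the x axis of tray_grip and the x axis of press, either way round below 0.09 rad and value of joint press_catch below 0.0025 m); the robot touches nothing.
It fails at once if the tumbler is moved more than 30 mm (distance of tumbler_mid from where it was at the start of the episode above 0.03 m).
It fails at once if the pitcher is moved more than 30 mm (distance of pitcher_mid from where it was at the start of the episode above 0.03 m).
It fails at once if the bowl is moved more than 30 mm (distance of bowl_mid from where it was at the start of the episode above 0.03 m).
It also fails if it takes over 58 s, if anything falls off the work surface, if the arm or the gripper's body presses on something with over 40 N, if the wrist force passes 120 N, or if a joint passes its speed limit or range.

ROBOT

A 7-joint arm with a two-finger parallel gripper is mounted at the origin on the work surface. World frame = base frame: x ahead of the robot, y to its left, z up, the work surface at z = 0. Lengths are in m, angles in rad, forces in N, time in s.
With the tool pointing down it reaches from about 0.4 to 0.9 m from the base axis. Payload 5.6 kg.
Tool frame: the origin (TCP) lies midway between the tips of the shut fingers; the grasp point (between the pads) lies 19 mm behind it; z points along the fingers, y is the direction in which the jaws open and shut (so a half turn about z gives the same grasp; the last joint's range is limited). The gripper opens to 92 mm and grips with 3 to 60 N. Pads are 20 mm wide; open, the fingers measure 128 mm over their backs; the gripper's body (75 mm by 189 mm) begins 69 mm behind the grasp point.
Start: joints at [1.095, 0.468, -0.012, 1.603, 0.006, 1.071, -0.056], TCP at [0.273, -0.59, 0.187] pointing down, gripper open.
Joint ranges: [-2.53, 2.53], [-0.31, 2.02], [-1.57, 1.55], [0.28, 2.44], [-1.29, 4.43], [0.15, 1.84], [-2.92, 2.92]. Speed limits (rad/s): [2.57, 2.57, 3.14, 3.14, 3.14, 3.14, 3.14].

INTERFACE

Orientations are given as [roll, pitch, yaw] about the fixed x, y, z axes, in that order (R = Rz(yaw) Ry(pitch) Rx(roll)).
In Python, from bench import manip gives the robot as it stands. The module is installed in compiled form; this text tells all that it offers.
- The arm moves only by the tool arm_command, never from a script. Its argument "commands" is a list of rows, each an object with "delta_pos": the shift along the tool's x, y, z in mm, a list of three; "turn": the turn about the tool's z in rad; "grip": the finger opening in mm, from 0 to 91.9. A call has 1 to 10 rows; each row is the pose to reach, as a shift and turn from the pose measured when the call began, along the tool's axes at that moment; what a row does not reach only later rows make up. A row lasts 1/12 s, in which the tool goes at most 41.7 mm and 7.16 degrees, less where a joint would pass 70% of its speed; a pose out of reach is approached as far as the arm can. A call with a gripper value outside its range is refused whole. The fingers move at their own pace and stop on an object; "grip_force" is the grip in N (left out, the last holds). Time passes only in rows, so rows that repeat a pose let the fingers close. It gives the time, the measured TCP pose, the force and the opening at its end, in the units of the state.
- manip.get_obs(): the state, without advancing time (a new reading comes with each control period).
- manip.snapshot(name): name is "scene" or "top" or "wrist"; returns (picture, depth): 420x560x3 uint8, blue, green, red; 420x560 float32, m along the optical axis (not along the pixel's ray), 0 where there is no reading.
- manip.camera_params(name): a dict with "fx", "fy", "cx", "cy" (pixels), "world_from_camera" (4x4, takes a point from camera to world coordinates). Camera axes: x right, y down, z forward; pixel columns grow to the right and rows downward; lengths in m; the calibration is good to about 2 mm. A picture is of the moment at which its call begins: read the wrist's pose just before it. camera_params takes no time and is no camera call; for the wrist camera it gives the pose at the moment of the call.
- manip.hand_in(): hands the job in, once; it reports no verdict.
The state is a dict: "t": time; "q": joint angles; "joint_vel": joint speeds; "joint_efforts": joint torques, N m; "position": TCP position; "ee_rot": TCP orientation; "contact_force": force on the tool from outside, world axes, zero at the start; "wrist_torque": the same for the moment, N m; "finger_gap": opening from 0.0 (shut) to 1.0 (fully open).
Only numpy, scipy, OpenCV 4.12 (cv2) and the standard library are available. Lean on these libraries where they do the work, as an engineer would, in place of code of your own. Each camera call takes 0.05 s, during which the arm holds its last target.

## Working session

There is one attempt and no reset: what is moved stays moved. The work goes in short steps, Python scripts to look and compute and a tool call to move; the robot and the scene stay as the last step left them, time stands still between calls to the robot, and variables do not carry over. Pictures are saved under pics/ and viewed, and the job is handed in when it is done.

Besides the shell and the picture viewer there is one more tool, called after "Emit:" as name(argument=value, ...) on one line, values as JSON. arm_command: Moves the arm, as the interface text tells. Its arguments: {"type":"object","properties":{"commands":{"type":"array","items":{"type":"object","properties":{"delta_pos":{"type":"array","items":{"type":"number"}},"turn":{"type":"number"},"grip":{"type":"number"}}}},"grip_force":{"type":"number"}},"required":["commands"]}

```bash
mkdir -p pics; cat > h.py <<'E'
import numpy as np, cv2, json
from bench import manip
def snap(n,tag):
    p=manip.camera_params(n); im,d=manip.snapshot(n)
    cv2.imwrite(f'pics/{tag}.png',im); np.savez(f'pics/{tag}.npz',im=im,d=d,K=np.array([p['fx'],p['fy'],p['cx'],p['cy']]),T=np.array(p['world_from_camera']))
    return im,d
def cloud(tag):
    z=np.load(f'pics/{tag}.npz'); fx,fy,cx,cy=z['K']; d=z['d']
    v,u=np.mgrid[:d.shape[0],:d.shape[1]]
    P=np.stack([(u-cx)/fx*d,(v-cy)/fy*d,d,np.ones_like(d)],-1)@z['T'].T
    return P[...,:3],z['im'],d
E
python3 - <<'E'
from h import *
print(manip.get_obs())
snap('scene','s0');snap('top','t0')
for n in('scene','top','wrist'):print(n,manip.camera_params(n))
E
```

```text
{'t': 0.0, 'q': array([ 1.0950061 ,  0.46837126, -0.01160466,  1.60363083,  0.00601397,
        1.07138081, -0.05629104]), 'joint_vel': array([ 0.00022402,  0.00054139,  0.00111646, -0.00096262,  0.00104114,
       -0.00021213,  0.00054389]), 'joint_efforts': array([-6.74836028e-04, -5.20573139e+01, -1.16024661e-02, -2.43750751e+01,
       -5.63561905e-02,  1.73110468e-02,  1.46891693e-04]), 'position': array([ 0.27227799, -0.58952706,  0.18564125]), 'ee_rot': array([-3.13984185e+00,  1.34446529e-04,  4.32743708e-01]), 'contact_force': array([ 0.04254411, -0.22837148, -0.4056337 ]), 'wrist_torque': array([ 0.01332897,  0.02142695, -0.00695245]), 'finger_gap': 0.9987479228613327}
scene {'fx': 392.7299828888151, 'fy': 392.7299828888151, 'cx': 280.78206068616356, 'cy': 210.10100550226687, 'world_from_camera': array([[ 0.23096248,  0.78440687, -0.57564068,  1.33537689],
       [ 0.97296089, -0.18733197,  0.13510681, -0.11791061],
       [-0.00185719, -0.59128047, -0.80646386,  1.21001775],
       [ 0.        ,  0.        ,  0.        ,  1.        ]])}
top {'fx': 401.2735618601128, 'fy': 401.2735618601128, 'cx': 274.47545783861494, 'cy': 206.5902322102759, 'world_from_camera': array([[ 0.00394709, -0.99710519,  0.07593192,  0.43810871],
       [-0.99988857, -0.00284207,  0.01465527,  0.03567798],
       [-0.01439704, -0.0759813 , -0.9970053 ,  1.61075182],
       [ 0.        ,  0.        ,  0.        ,  1.        ]])}
wrist {'fx': 313.1049580411188, 'fy': 313.1049580411188, 'cx': 279.8885962560034, 'cy': 212.0317782005215, 'world_from_camera': array([[ 0.4196976 , -0.87502386, -0.24122017,  0.34053367],
       [-0.90766241, -0.40510031, -0.10973919, -0.55903456],
       [-0.00169396,  0.26500375, -0.96424589,  0.38332724],
       [ 0.        ,  0.        ,  0.        ,  1.        ]])}
```

View pics/s0.png

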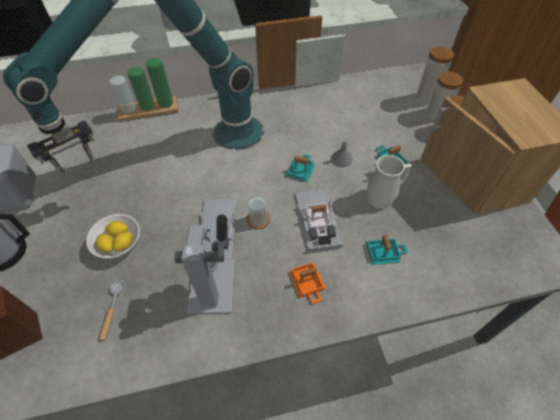

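View pics/t0.png

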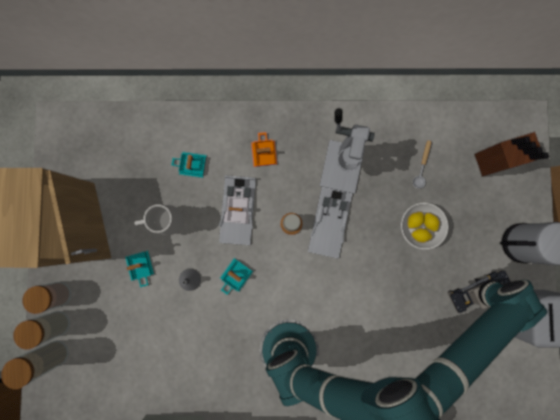

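The top picture shows these candidates for the tray: the aluminium tray in the stand at (237,208), turquoise ones at (193,165), (140,267) and (236,275), and an orange one at (264,152). I choose the aluminium one on the steel rail and check it in a close crop.

```bash
python3 - <<'E'
from h import *
im=cv2.imread('pics/t0.png')
a=cv2.resize(im[165:255,205:270],None,fx=6,fy=6,interpolation=cv2.INTER_CUBIC)
b=cv2.resize(im[165:265,300:365],None,fx=5.4,fy=5.4,interpolation=cv2.INTER_CUBIC)
b=b[:a.shape[0]]; cv2.imwrite('pics/c0.png',np.hstack([a,b]))
P,_,d=cloud('t0')
for (u,v) in [(237,209),(240,182),(230,235),(225,183),(252,183),(335,194),(325,250),(320,245),(291,223),(237,200),(333,225)]:
    print(u,v,P[v,u].round(3))
E
```

```text
237 209 [0.544 0.2   0.091]
240 182 [0.655 0.196 0.037]
230 235 [0.446 0.236 0.014]
225 183 [0.655 0.259 0.009]
252 183 [0.655 0.15  0.006]
335 194 [ 0.608 -0.179  0.041]
325 250 [ 0.388 -0.142  0.007]
320 245 [ 0.408 -0.122  0.006]
291 223 [ 0.491 -0.004  0.105]
237 200 [0.586 0.21  0.011]
333 225 [ 0.487 -0.174  0.012]
```

View pics/c0.png

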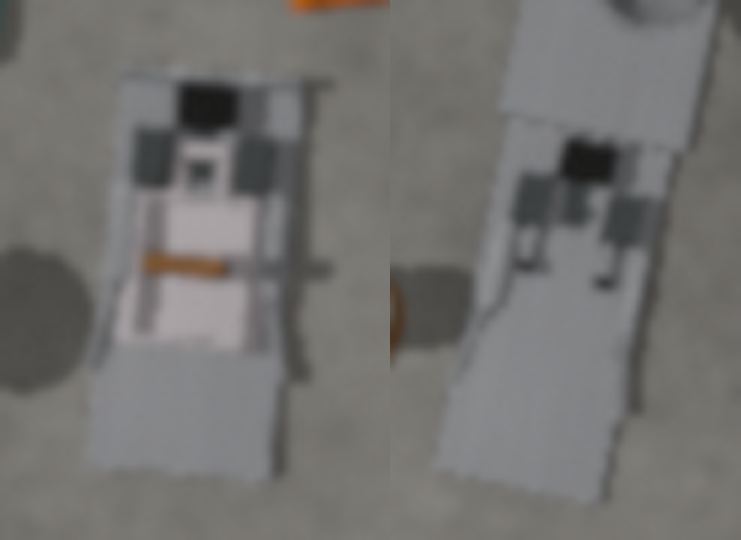

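The crop confirms it: the plain aluminium tray with a wooden bar at top pixel (236,209), and the black button at (240,182). The press rail is to the right. I go there with the wrist camera, lifting first.

Emit:
arm_command(commands=[{"delta_pos":[0,0,-40],"turn":0,"grip":0},{"delta_pos":[20,-20,-80],"turn":-0.1,"grip":0},{"delta_pos":[592,-597,-94],"turn":-0.3,"grip":0},{"delta_pos":[592,-597,-94],"turn":-0.4,"grip":0},{"delta_pos":[592,-597,-94],"turn":-0.5,"grip":0},{"delta_pos":[592,-597,-94],"turn":-0.6,"grip":0},{"delta_pos":[592,-597,-94],"turn":-0.7,"grip":0},{"delta_pos":[592,-597,-94],"turn":-0.8,"grip":0},{"delta_pos":[592,-597,-94],"turn":-0.9,"grip":0},{"delta_pos":[592,-597,-94],"turn":-1.07,"grip":0}])

```text
t: 0.93
position: [0.3944, -0.2518, 0.2682]
ee_rot: [-3.14, -0.001, 1.463]
contact_force: [0.4, -0.0, -0.2]
finger_gap: 0.297
```

Emit:
arm_command(commands=[{"delta_pos":[30,30,0],"turn":0,"grip":0},{"delta_pos":[60,60,0],"turn":0,"grip":0},{"delta_pos":[90,90,0],"turn":0,"grip":0},{"delta_pos":[90,90,0],"turn":0,"grip":0},{"delta_pos":[90,90,0],"turn":0,"grip":0}])

```text
t: 1.35
position: [0.4949, -0.1695, 0.2676]
ee_rot: [-3.14, -0.002, 1.468]
contact_force: [-0.7, -1.0, 0.3]
finger_gap: 0.006
```

```bash
python3 - <<'E'
from h import *
snap('wrist','w_press');o=manip.get_obs();print(o['t'],o['position'],o['ee_rot'])
E
```

```text
1.4 [ 0.49345974 -0.17150798  0.26752052] [-3.13890622e+00 -1.39245534e-03  1.46465015e+00]
```

View pics/w_press.png

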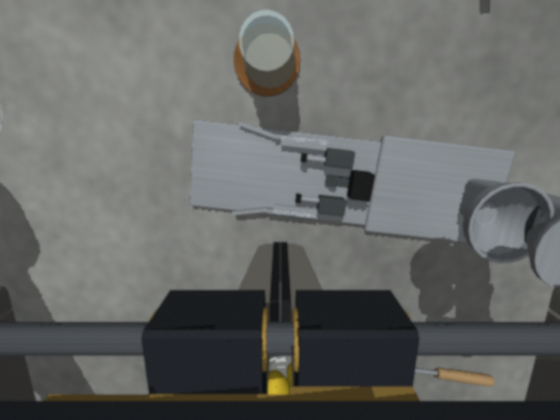

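Here the press rail runs from (193,165) to about (375,190), with the button pad at (361,185). Next I look at the stand.

Emit:
arm_command(commands=[{"delta_pos":[364,16,0],"turn":0,"grip":0},{"delta_pos":[364,16,0],"turn":0,"grip":0},{"delta_pos":[364,16,0],"turn":0,"grip":0},{"delta_pos":[364,16,0],"turn":0,"grip":0},{"delta_pos":[364,16,0],"turn":0,"grip":0},{"delta_pos":[364,16,0],"turn":0,"grip":0},{"delta_pos":[364,16,0],"turn":0,"grip":0},{"delta_pos":[364,16,0],"turn":0,"grip":0},{"delta_pos":[364,16,0],"turn":0,"grip":0},{"delta_pos":[364,16,0],"turn":0,"grip":0}])

```text
t: 2.23
position: [0.5468, 0.1943, 0.2679]
ee_rot: [-3.138, -0.005, 1.471]
contact_force: [-0.7, -0.0, -0.5]
finger_gap: 0.006
```

Emit:
arm_command(commands=[{"delta_pos":[0,0,0],"turn":0,"grip":0},{"delta_pos":[0,0,0],"turn":0,"grip":0}])

```text
t: 2.4
position: [0.5466, 0.1927, 0.2674]
ee_rot: [-3.137, -0.003, 1.47]
contact_force: [-0.4, -0.6, 0.5]
finger_gap: 0.011
```

```bash
python3 - <<'E'
from h import *
snap('wrist','w_stand');o=manip.get_obs();print(o['t'],o['position'],o['ee_rot'])
E
```

```text
2.45 [0.54694496 0.19194528 0.26757597] [-3.13767538e+00 -3.10265942e-03  1.46872587e+00]
```

View pics/w_stand.png

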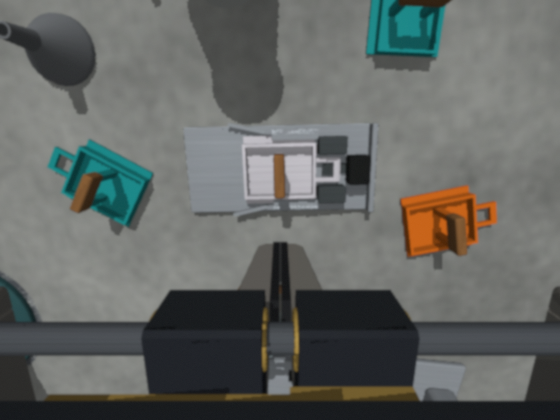

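The tray is latched in the stand with its bar at (280,175). The button is at (357,170), and the look-alikes are clear of the stand. I measure both rails from these views.

```bash
cat > meas.py <<'E'
from h import *
def blob(tag,roi,mask):
    P,im,d=cloud(tag)
    u0,v0,u1,v1=roi
    M=np.zeros(d.shape,np.uint8); M[v0:v1,u0:u1]=mask(im,P)[v0:v1,u0:u1]
    n,l,s,c=cv2.connectedComponentsWithStats(M)
    i=1+np.argmax(s[1:,4]); m=(l==i)
    return P[m],c[i],s[i]
dark=lambda im,P:((im.max(-1)<40)).astype(np.uint8)
def rep(name,pts,c,s):
    r=cv2.minAreaRect((pts[:,:2]*1000).astype(np.float32))
    print(name,'px',c.round(1),'mean',pts.mean(0).round(4),'zmed',np.median(pts[:,2]).round(4),'rect',np.round(r[0],1),np.round(r[1],1),round(r[2],1))
E
python3 - <<'E'
from meas import *
pt=blob('w_press',(330,150,385,220),lambda im,P:((im.max(-1)<35)).astype(np.uint8)); rep('press btn',*pt)
pt=blob('w_stand',(335,140,380,200),lambda im,P:((im.max(-1)<35)).astype(np.uint8)); rep('stand btn',*pt)
brown=lambda im,P:((im[...,2].astype(int)-im[...,0]>50)&(P[...,2]>0.07)).astype(np.uint8)
pt=blob('w_stand',(260,140,300,210),brown); rep('handle',*pt)
# rail edges: height 8..18mm mask
for tag,roi in(('w_press',(150,90,385,250)),('w_stand',(150,100,400,240))):
    P,im,d=cloud(tag)
    print(tag,'table z',np.median(P[300 if 0 else 100:110,100:180,2]).round(4))
    for nm,lo,hi in(('floor',0.006,0.018),('high',0.028,0.034),('btn',0.036,0.05)):
        pt=blob(tag,roi,lambda im,P:((P[...,2]>lo)&(P[...,2]<hi)).astype(np.uint8)); rep(nm,*pt)
    Z=(P[...,2]*1000); z=np.clip((Z+5)*4,0,255).astype(np.uint8)
    u0,v0,u1,v1=roi
    cv2.imwrite(f'pics/z_{tag}.png',np.vstack([cv2.resize(cv2.applyColorMap(z,cv2.COLORMAP_JET)[v0:v1,u0:u1],None,fx=3,fy=2.0)[:280],cv2.resize(im[v0:v1,u0:u1],None,fx=3,fy=2)[:280]]))
E
```

```text
press btn px [359.9 185.1] mean [ 0.6037 -0.1843  0.0407] zmed 0.0393 rect [ 556.4 -154.4] [ 40.2 152.1] 57.2
stand btn px [357.1 169.2] mean [0.6519 0.2007 0.0402] zmed 0.0395 rect [608.4 219.8] [ 40.4 134.1] 65.9
handle px [278.8 176. ] mean [0.5466 0.2087 0.0855] zmed 0.0855 rect [546.6 208.3] [51.5 10.7] 85.7
w_press table z -0.0002
floor px [279.5 172.9] mean [ 0.4956 -0.1611  0.0119] zmed 0.0118 rect [ 511.4 -171.7] [144.3 296.1] 79.5
high px [311.3 158.9] mean [ 0.541  -0.1429  0.0303] zmed 0.0299 rect [ 542.6 -143.5] [12.4 34. ] 78.0
btn px [361.4 186.5] mean [ 0.6061 -0.1867  0.0393] zmed 0.0394 rect [ 606.5 -187.3] [40.1 30.1] 77.6
w_stand table z -0.0003
floor px [220.4 167.9] mean [0.4618 0.2173 0.0121] zmed 0.0118 rect [504.4 208.8] [123.9 188. ] 84.2
high px [372.5 167.4] mean [0.6756 0.1987 0.0295] zmed 0.0294 rect [675.6 197. ] [123.4   8. ] 85.6
btn px [358.7 170. ] mean [0.6542 0.1992 0.0394] zmed 0.0395 rect [654.9 198.4] [39.8 29.9] 86.5
```

```bash
python3 - <<'E'
from meas import *
from scipy.optimize import least_squares
for tag,b,yaw,roi in(('w_press',(606.5,-187.3),-12.4,(150,90,372,250)),('w_stand',(654.9,198.4),-4.5,(150,100,400,240))):
    P,im,d=cloud(tag); m=np.zeros(d.shape,bool);u0,v0,u1,v1=roi;m[v0:v1,u0:u1]=1
    for it in range(3):
        a=np.radians(yaw);R=np.array([[np.cos(a),np.sin(a)],[-np.sin(a),np.cos(a)]])
        Q=(P[...,:2]*1000-np.array(b))@R.T; Q[...,0]+=109
        k=m&(P[...,2]>.009)&(P[...,2]<.0145)&(np.abs(Q[...,1])<70)&(Q[...,0]>-132)&(Q[...,0]<-75)
        xs=Q[k]; bins=np.arange(-130,-75,5); lo=[];hi=[];
        for x in bins:
            s=xs[(xs[:,0]>=x)&(xs[:,0]<x+5),1]; lo.append(np.percentile(s,1));hi.append(np.percentile(s,99))
        pl=np.polyfit(bins+2.5,lo,1);ph=np.polyfit(bins+2.5,hi,1)
        mid=(np.array(lo)+hi)/2
        ends=Q[m&(P[...,2]>.009)&(P[...,2]<.0145)&(np.abs(Q[...,1])<50)&(Q[...,0]<-100),0]
        print(tag,yaw,'slopes deg',np.degrees([pl[0],ph[0]]).round(2),'mid y',mid.mean().round(2),'width',np.mean(np.array(hi)-lo).round(1),'xend',np.percentile(ends,1).round(1))
        # y-centre at x=-103 ; rotate about the button
        yaw+=np.degrees(mid.mean()/(-103-109))
    a=np.radians(yaw);ax=np.array([np.cos(a),np.sin(a)]);ay=np.array([-ax[1],ax[0]])
    o=np.array(b)-109*ax
    print('yaw',yaw,'origin',o, 'dims',[ (x,(o+x*ax).round(1)) for x in(-85,-30)])
E
```

```text
w_press -12.4 slopes deg [ 0.69 -0.45] mid y 0.69 width 120.7 xend -134.1
w_press -12.587372897639488 slopes deg [ 0.88 -0.19] mid y 0.05 width 120.6 xend -134.1
w_press -12.601333173993025 slopes deg [0.88 0.03] mid y -0.03 width 120.6 xend -134.1
yaw -12.59276229637581 origin [ 500.12207017 -163.53582435] dims [(-85, array([ 417.2, -145. ])), (-30, array([ 470.8, -157. ]))]
w_stand -4.5 slopes deg [0.7  0.89] mid y 0.23 width 120.9 xend -134.2
w_stand -4.5617995916381195 slopes deg [0.66 0.7 ] mid y 0.0 width 120.9 xend -134.2
w_stand -4.562845027324053 slopes deg [0.66 0.7 ] mid y 0.0 width 120.9 xend -134.2
yaw -4.562848025191485 origin [546.24545677 207.07123034] dims [(-85, array([461.5, 213.8])), (-30, array([516.3, 209.5]))]
```

View pics/z_w_press.png

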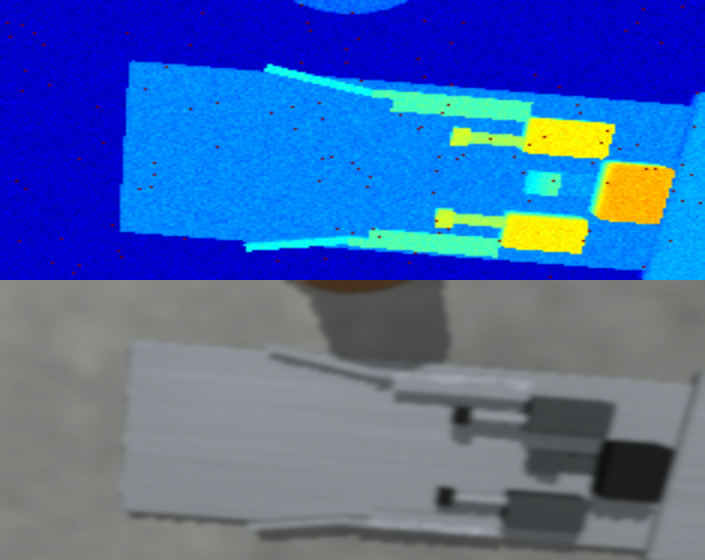

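Depth gives these results:

| | Latched origin (mm) | Yaw | Check |
|---|---|---|---|
| Stand | (546.2, 207.1) | −4.6° | Bar measured at (546.6, 208.3), which agrees |
| Press | (500.1, −163.5) | −12.6° | none |

Next I go above the button.

Emit:
arm_command(commands=[{"delta_pos":[5,36,20],"turn":-0.01,"grip":0},{"delta_pos":[11,73,40],"turn":-0.022,"grip":0},{"delta_pos":[17,109,60],"turn":-0.022,"grip":0},{"delta_pos":[17,109,100],"turn":-0.022,"grip":0},{"delta_pos":[17,109,140],"turn":-0.022,"grip":0},{"delta_pos":[17,109,175],"turn":-0.022,"grip":0},{"delta_pos":[17,109,200],"turn":-0.022,"grip":0},{"delta_pos":[17,109,210],"turn":-0.022,"grip":0},{"delta_pos":[17,109,210],"turn":-0.022,"grip":0},{"delta_pos":[17,109,210],"turn":-0.022,"grip":0}])

```text
t: 3.28
position: [0.6572, 0.1972, 0.0582]
ee_rot: [-3.139, -0.003, 1.489]
contact_force: [-0.0, 0.5, 0.0]
finger_gap: 0.005
```

Emit:
arm_command(commands=[{"delta_pos":[0,0,10],"turn":0,"grip":0},{"delta_pos":[0,0,16],"turn":0,"grip":0},{"delta_pos":[0,0,20],"turn":0,"grip":0},{"delta_pos":[0,0,23],"turn":0,"grip":0},{"delta_pos":[0,0,25],"turn":0,"grip":0},{"delta_pos":[0,0,26],"turn":0,"grip":0},{"delta_pos":[0,0,26],"turn":0,"grip":0}])

```text
t: 3.87
position: [0.657, 0.1974, 0.0321]
ee_rot: [-3.139, -0.003, 1.489]
contact_force: [0.1, 0.2, -0.4]
finger_gap: 0.007
```

```bash
python3 - <<'E'
from h import *
im,d=snap('wrist','w_btn');o=manip.get_obs();print(o['t'],o['position'],o['ee_rot'],o['contact_force'])
E
```

```text
3.9167 [0.65716259 0.19746167 0.03222691] [-3.13880825 -0.00318895  1.48907446] [0.61091283 0.52285394 0.4598622 ]
```

View pics/w_btn.png

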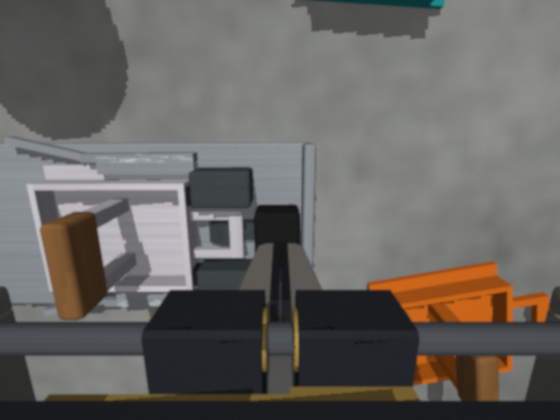

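```bash
python3 - <<'E'
from h import *
P,im,d=cloud('w_btn')
for u,v in[(270,215),(280,215),(290,215),(262,225),(298,225),(265,235),(296,235),(280,250),(280,240),(280,245),(280,260),(220,185),(310,200),(237,230)]:print(u,v,(P[v,u]*1000).round(1),im[v,u])
E
```

```text
270 215 [652.8 217.4  38.2] [29 29 29]
280 215 [659.2 217.2  39.2] [30 30 29]
290 215 [665.5 216.3  37.8] [30 31 30]
262 225 [647.3 211.8  40.3] [28 29 28]
298 225 [670.1 209.7  39.3] [28 27 27]
265 235 [648.5 204.8  39.8] [30 30 28]
296 235 [668.4 203.   39. ] [27 28 26]
280 250 [658.4 206.6  71.6] [26 23 22]
280 240 [657.8 200.5  39.3] [28 29 28]
280 245 [658.4 206.8  64.5] [25 23 22]
280 260 [658.5 206.7  85.1] [21 20 19]
220 185 [623.2 238.8  35.9] [69 68 63]
310 200 [679.3 223.3  30.4] [146 141 135]
237 230 [628.2 204.4  23.5] [190 184 187]
```

```bash
python3 - <<'E'
from h import *
z=np.load('pics/w_btn.npz');T=z['T'];fx,fy,cx,cy=z['K'];Ti=np.linalg.inv(T)
from scipy.spatial.transform import Rotation as Ro
R=Ro.from_euler('xyz',[-3.13880825,-0.00318895,1.48907446]).as_matrix();p=np.array([0.65716259,0.19746167,0.03222691])
for l in([0,0,0],[10,0,0],[10,0,-20],[10,0,-40],[7,0,-5],[0,0,-19]):
    w=p+R@np.array(l)/1000; c=Ti[:3,:3]@w+Ti[:3,3]; print(l,w.round(4),(fx*c[0]/c[2]+cx).round(1),(fy*c[1]/c[2]+cy).round(1))
# cam in tool
print((R.T@(T[:3,3]-p)).round(4))
P,im,d=cloud('w_btn')
for v in range(236,300,4):
    q=R.T@(P[v,281]-p); print(v,(q*1000).round(1),(P[v,281]*1000).round(1), im[v,281])
o=manip.get_obs();print(o['t'],o['contact_force'],o['finger_gap'])
E
```

```text
[0, 0, 0] [0.6572 0.1975 0.0322] 279.4 240.6
[10, 0, 0] [0.658  0.2074 0.0323] 279.4 226.4
[10, 0, -20] [0.658  0.2074 0.0523] 279.3 236.7
[10, 0, -40] [0.6581 0.2073 0.0723] 279.2 249.4
[7, 0, -5] [0.6577 0.2044 0.0372] 279.4 233.2
[0, 0, -19] [0.6572 0.1974 0.0512] 279.3 251.6
[ 0.0741  0.0004 -0.1974]
236 [ 5.8  1.1 -7.1] [658.7 203.2  39.4] [28 28 27]
240 [ 2.8  1.1 -6.4] [658.5 200.2  38.6] [27 27 26]
244 [  9.3   1.  -30.2] [659.  206.5  62.4] [25 24 24]
248 [  9.8   1.  -37.6] [659.  207.   69.8] [24 23 22]
252 [  9.6   1.  -42.8] [659.  206.9  75.1] [26 25 23]
256 [  9.3   0.9 -47.4] [659.  206.5  79.7] [22 20 21]
260 [  9.4   0.9 -52.6] [659.  206.6  84.9] [25 22 22]
264 [  9.3   0.9 -57.1] [659.  206.5  89.4] [24 20 19]
268 [  9.8   0.9 -62.5] [659.  206.9  94.8] [25 23 22]
272 [  9.    0.9 -65.1] [658.9 206.1  97.3] [31 31 29]
276 [  9.2   0.9 -69.6] [659.  206.3 101.8] [31 29 28]
280 [  9.6   0.9 -74.1] [659.  206.8 106.4] [31 29 28]
284 [  9.5   0.9 -77.4] [659.  206.6 109.7] [41 40 38]
288 [  9.1   0.8 -80.2] [659.  206.2 112.4] [42 40 39]
292 [  9.7   0.8 -84.4] [659.  206.8 116.7] [42 41 39]
296 [  9.7   0.8 -87.6] [659.  206.8 119.8] [42 40 38]
3.9167 [0.61091283 0.52285394 0.4598622 ] 0.004771467495572777
```

```bash
python3 - <<'E'
from h import *
im,d=snap('scene','s1')
cv2.imwrite('pics/s1c.png',cv2.resize(im[150:290,260:400],None,fx=4,fy=4,interpolation=cv2.INTER_CUBIC))
E
```

```text
(no output)
```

View pics/s1c.png

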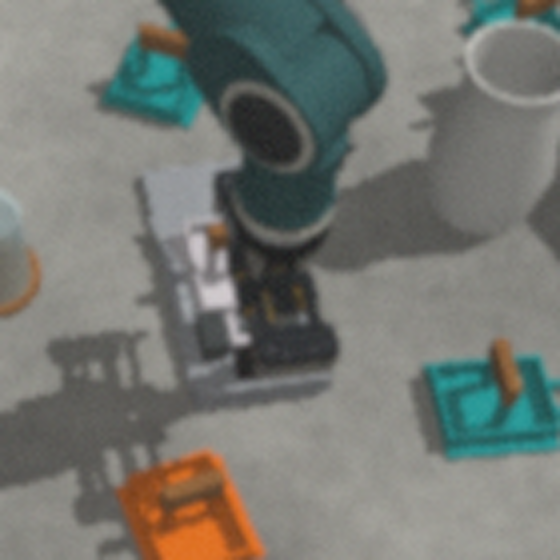

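The button still measures 39 mm high with no force on it, so the visible fingertip ends well above the reported TCP. I lower in small steps and watch the force.

Emit:
arm_command(commands=[{"delta_pos":[0,0,2],"turn":0,"grip":0},{"delta_pos":[0,0,3],"turn":0,"grip":0},{"delta_pos":[0,0,4],"turn":0,"grip":0},{"delta_pos":[0,0,4],"turn":0,"grip":0}])

```text
t: 4.3
position: [0.657, 0.1974, 0.028]
ee_rot: [-3.139, -0.003, 1.489]
contact_force: [-0.3, 0.6, -0.1]
finger_gap: 0.004
```

Emit:
arm_command(commands=[{"delta_pos":[0,0,2],"turn":0,"grip":0},{"delta_pos":[0,0,4],"turn":0,"grip":0},{"delta_pos":[0,0,5],"turn":0,"grip":0},{"delta_pos":[0,0,5],"turn":0,"grip":0}])

```text
t: 4.63
position: [0.6568, 0.1973, 0.0226]
ee_rot: [-3.138, -0.003, 1.489]
contact_force: [-0.3, 0.2, -0.3]
finger_gap: 0.003
```

```bash
python3 - <<'E'
from h import *
im,d=snap('wrist','w_btn2')
cv2.imwrite('pics/w_btn2c.png',cv2.resize(im[190:320,190:370],None,fx=4,fy=4,interpolation=cv2.INTER_CUBIC))
P,im,d=cloud('w_btn2')
for v in range(200,270,4): print(v,(P[v,275]*1000).round(1),(P[v,290]*1000).round(1))
E
```

```text
200 [655.9 222.9  11.8] [666.1 221.9  11. ]
204 [655.7 220.2  12. ] [665.9 219.2  11.2]
208 [655.6 218.5  16.5] [665.7 217.9  17.2]
212 [655.9 219.1  29. ] [665.4 217.9  27.5]
216 [656.  218.7  36.9] [665.2 218.   37.2]
220 [655.9 216.4  37.9] [665.  215.9  38.7]
224 [655.8 214.8  40.9] [664.8 213.8  40.1]
228 [655.5 211.9  39.5] [664.6 211.1  39.2]
232 [655.2 208.9  38.4] [664.4 208.8  40.2]
236 [655.1 206.8  39.7] [664.2 206.2  39.9]
240 [654.8 203.9  38.9] [664. 204.  41.]
244 [655.3 206.8  53.2] [663.8 205.2  50.8]
248 [655.4 206.7  59.1] [663.7 206.   59. ]
252 [655.6 207.1  65.9] [663.5 205.2  62.8]
256 [655.7 207.3  71.6] [663.4 205.8  69.7]
260 [655.8 207.3  76.6] [663.2 205.8  74.7]
264 [655.9 206.9  80.6] [663.1 206.   79.9]
268 [655.9 206.7  84.6] [663.  206.3  85. ]
```

View pics/w_btn2c.png

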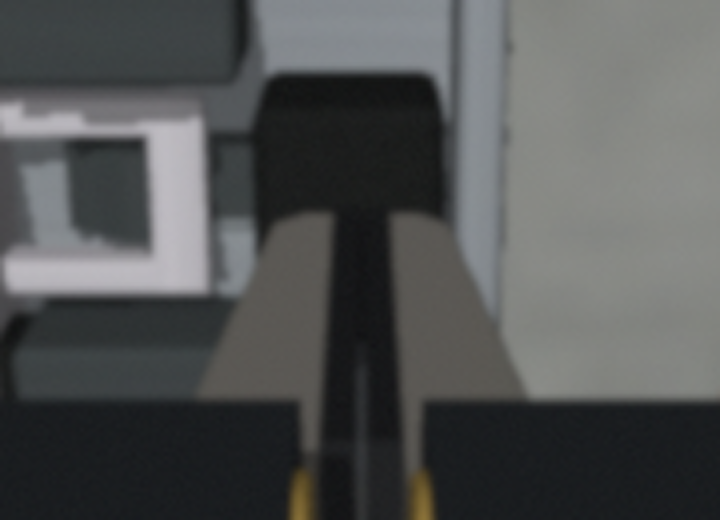

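The fingertips show at about z = 50 mm while the reported TCP is at 22.6, a 27 mm offset, so about 10 mm of gap remains above the button. I continue down.

Emit:
arm_command(commands=[{"delta_pos":[0,0,2],"turn":0,"grip":0},{"delta_pos":[0,0,4],"turn":0,"grip":0},{"delta_pos":[0,0,6],"turn":0,"grip":0},{"delta_pos":[0,0,8],"turn":0,"grip":0},{"delta_pos":[0,0,8],"turn":0,"grip":0}])

```text
t: 5.1
position: [0.6565, 0.1972, 0.0142]
ee_rot: [-3.137, -0.003, 1.489]
contact_force: [-0.1, -0.5, -0.5]
finger_gap: 0.003
```

Emit:
arm_command(commands=[{"delta_pos":[0,0,1],"turn":0,"grip":0},{"delta_pos":[0,0,2],"turn":0,"grip":0},{"delta_pos":[0,0,3],"turn":0,"grip":0},{"delta_pos":[0,0,3],"turn":0,"grip":0}])

```text
t: 5.43
position: [0.6566, 0.1973, 0.0117]
ee_rot: [-3.138, -0.002, 1.489]
contact_force: [-1.1, -0.7, 3.2]
finger_gap: 0.005
```

There is contact now (3 N). I press in about 8 mm and hold while the tray slides out.

Emit:
arm_command(commands=[{"delta_pos":[0,0,2],"turn":0,"grip":0},{"delta_pos":[0,0,4],"turn":0,"grip":0},{"delta_pos":[0,0,6],"turn":0,"grip":0},{"delta_pos":[0,0,7],"turn":0,"grip":0},{"delta_pos":[0,0,8],"turn":0,"grip":0},{"delta_pos":[0,0,8],"turn":0,"grip":0},{"delta_pos":[0,0,8],"turn":0,"grip":0}])

```text
t: 6.02
position: [0.6569, 0.1974, 0.0042]
ee_rot: [-3.138, -0.003, 1.489]
contact_force: [-1.0, -0.2, 5.4]
finger_gap: 0.0
```

```bash
python3 - <<'E'
from h import *
im,d=snap('wrist','w_btn3')
o=manip.get_obs();print(o['t'],o['position'],o['contact_force'])
E
```

```text
6.0667 [0.65690502 0.19740887 0.00422673] [-1.41896624 -0.41002086  4.57100138]
```

View pics/w_btn3.png

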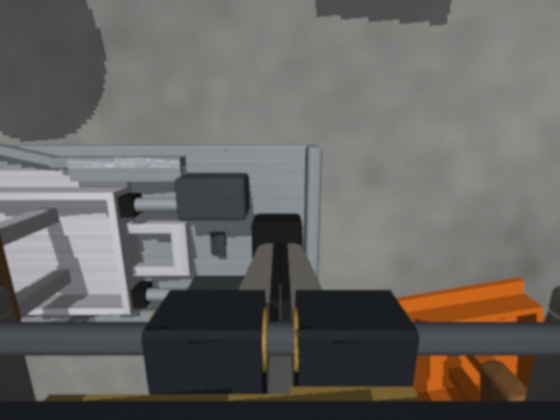

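The tray is out: the plungers are extended and the cross-bar is at (182,245). I raise, open the fingers and move above the handle to measure it.

Emit:
arm_command(commands=[{"delta_pos":[0,0,-20],"turn":0,"grip":0},{"delta_pos":[0,0,-60],"turn":0,"grip":0},{"delta_pos":[0,0,-100],"turn":0,"grip":50},{"delta_pos":[0,0,-140],"turn":0,"grip":60},{"delta_pos":[0,-40,-160],"turn":0,"grip":60},{"delta_pos":[0,-80,-160],"turn":0,"grip":60},{"delta_pos":[0,-120,-160],"turn":0,"grip":60},{"delta_pos":[0,-141,-160],"turn":0,"grip":60},{"delta_pos":[0,-141,-160],"turn":0,"grip":60},{"delta_pos":[0,-141,-160],"turn":0,"grip":60}])

```text
t: 6.9
position: [0.5165, 0.2085, 0.165]
ee_rot: [-3.14, -0.002, 1.49]
contact_force: [0.5, -1.3, 0.3]
finger_gap: 0.562
```

```bash
python3 - <<'E'
from meas import *
snap('wrist','w_h');o=manip.get_obs();print(o['t'],o['position'],o['ee_rot'],o['finger_gap'])
brown=lambda im,P:((im[...,2].astype(int)-im[...,0]>40)&(P[...,2]>0.075)&(P[...,2]<.095)).astype(np.uint8)
pt=blob('w_h',(150,120,400,290),brown); rep('handle',*pt)
E
```

```text
6.95 [0.51770771 0.20819874 0.16488768] [-3.13959280e+00 -2.71860614e-03  1.48866501e+00] 0.6088175502091727
handle px [279.  206.6] mean [0.5163 0.2117 0.0853] zmed 0.0854 rect [516.1 210.4] [52.7 11.3] 85.4
```

View pics/w_h.png

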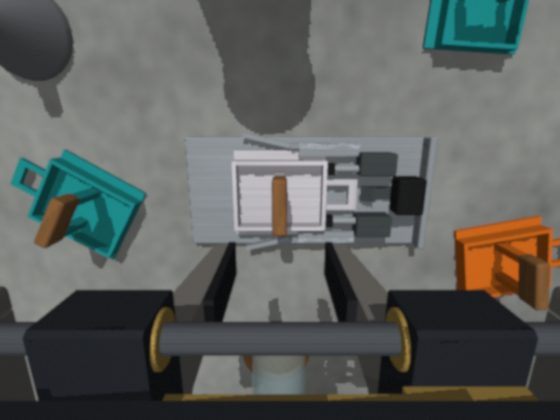

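The bar is at (279,206), world (516.1, 210.4), top at 85 mm. The fingertips straddle it in the image. I descend until the pads centre on the bar (tip offset of 27 mm allowed for) and close.

Emit:
arm_command(commands=[{"delta_pos":[2,-2,30],"turn":-0.003,"grip":60},{"delta_pos":[2,-2,65],"turn":-0.003,"grip":60},{"delta_pos":[2,-2,95],"turn":-0.003,"grip":60},{"delta_pos":[2,-2,120],"turn":-0.003,"grip":60},{"delta_pos":[2,-2,135],"turn":-0.003,"grip":60},{"delta_pos":[2,-2,141],"turn":-0.003,"grip":60},{"delta_pos":[2,-2,141],"turn":-0.003,"grip":60},{"delta_pos":[2,-2,141],"turn":-0.003,"grip":60}])

```text
t: 7.62
position: [0.5166, 0.211, 0.0239]
ee_rot: [-3.14, -0.003, 1.491]
contact_force: [0.1, -0.1, -0.4]
finger_gap: 0.652
```

Emit:
arm_command(commands=[{"delta_pos":[0,0,0],"turn":0,"grip":30},{"delta_pos":[0,0,0],"turn":0,"grip":15},{"delta_pos":[0,0,0],"turn":0,"grip":5},{"delta_pos":[0,0,0],"turn":0,"grip":5},{"delta_pos":[0,0,0],"turn":0,"grip":5},{"delta_pos":[0,0,0],"turn":0,"grip":5},{"delta_pos":[0,0,0],"turn":0,"grip":5}], grip_force=35)

```text
t: 8.2
position: [0.5166, 0.211, 0.0241]
ee_rot: [-3.14, -0.003, 1.491]
contact_force: [-6.0, 0.3, 2.4]
finger_gap: 0.171
```

```bash
python3 - <<'E'
from meas import *
snap('wrist','w_g');o=manip.get_obs();print(o['t'],o['position'],o['ee_rot'],o['finger_gap']*91.9,o['contact_force'])
E
```

```text
8.25 [0.51648908 0.21097773 0.02408305] [-3.13979983 -0.00313983  1.49105158] 13.731433997145668 [-1.71120001 -0.39577003  2.58787636]
```

View pics/w_g.png

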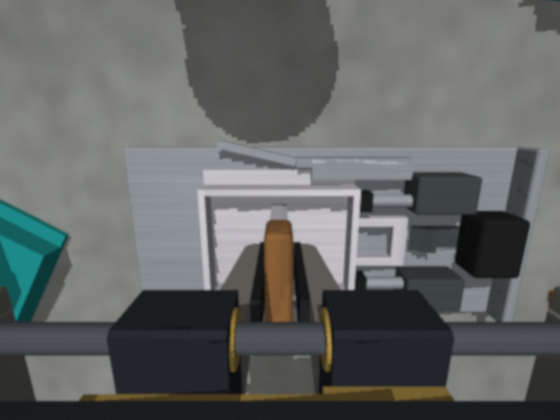

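The bar is held (13.7 mm opening). I draw the tray 60 mm out along the rail, then lift it.

Emit:
arm_command(commands=[{"delta_pos":[0,-10,0],"turn":0,"grip":5},{"delta_pos":[0,-22,0],"turn":0,"grip":5},{"delta_pos":[0,-36,0],"turn":0,"grip":5},{"delta_pos":[0,-50,0],"turn":0,"grip":5},{"delta_pos":[0,-60,0],"turn":0,"grip":5},{"delta_pos":[0,-60,0],"turn":0,"grip":5}])

```text
t: 8.75
position: [0.454, 0.2159, 0.0242]
ee_rot: [-3.138, -0.002, 1.493]
contact_force: [-0.2, 0.3, -2.1]
finger_gap: 0.15
```

Emit:
arm_command(commands=[{"delta_pos":[0,0,-10],"turn":0,"grip":5},{"delta_pos":[0,0,-30],"turn":0,"grip":5},{"delta_pos":[0,0,-55],"turn":0,"grip":5},{"delta_pos":[0,0,-85],"turn":0,"grip":5},{"delta_pos":[0,0,-115],"turn":0,"grip":5},{"delta_pos":[0,0,-135],"turn":0,"grip":5},{"delta_pos":[0,0,-140],"turn":0,"grip":5},{"delta_pos":[0,0,-140],"turn":0,"grip":5},{"delta_pos":[0,0,-140],"turn":0,"grip":5}])

```text
t: 9.5
position: [0.4539, 0.2148, 0.1633]
ee_rot: [-3.137, -0.001, 1.493]
contact_force: [-0.2, 0.2, -4.3]
finger_gap: 0.149
```

```bash
python3 - <<'E'
from meas import *
snap('wrist','w_l');o=manip.get_obs();print(o['t'],o['position'],o['ee_rot'],o['finger_gap']*91.9,o['contact_force'])
E
```

```text
9.55 [0.45341107 0.21470868 0.16267017] [-3.13558955e+00 -7.49027095e-04  1.49306779e+00] 13.421772646076379 [ 0.22625368 -1.06144695 -4.3098309 ]
```

View pics/w_l.png

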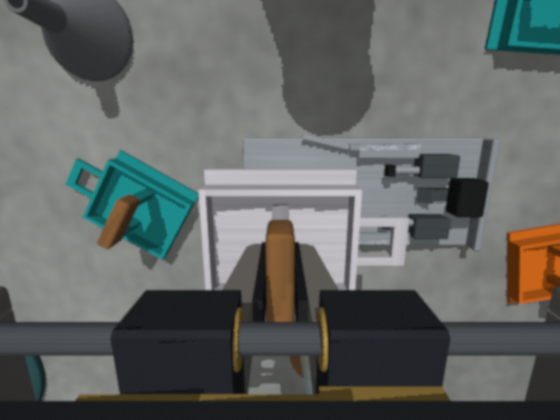

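The tray hangs level in the grip, clear of the stand and the turquoise look-alike below it. I carry it over to the press rail entry at rail x = −90.

Emit:
arm_command(commands=[{"delta_pos":[-15,-1,0],"turn":0.01,"grip":5},{"delta_pos":[-45,-2,0],"turn":0.03,"grip":5},{"delta_pos":[-85,-3,0],"turn":0.05,"grip":5},{"delta_pos":[-125,-5,0],"turn":0.07,"grip":5},{"delta_pos":[-165,-6,0],"turn":0.09,"grip":5},{"delta_pos":[-205,-8,0],"turn":0.11,"grip":5},{"delta_pos":[-245,-9,0],"turn":0.13,"grip":5},{"delta_pos":[-285,-11,0],"turn":0.142,"grip":5},{"delta_pos":[-320,-12,0],"turn":0.142,"grip":5},{"delta_pos":[-350,-13,0],"turn":0.142,"grip":5}])

```text
t: 10.38
position: [0.4112, -0.1356, 0.1609]
ee_rot: [-3.132, 0.0, 1.349]
contact_force: [0.6, -0.5, -4.0]
finger_gap: 0.151
```

Emit:
arm_command(commands=[{"delta_pos":[-6,0,0],"turn":0,"grip":5},{"delta_pos":[-6,0,0],"turn":0,"grip":5},{"delta_pos":[-6,0,0],"turn":0,"grip":5}])

```text
t: 10.63
position: [0.409, -0.1406, 0.1597]
ee_rot: [-3.129, -0.001, 1.349]
contact_force: [0.3, 0.1, -4.4]
finger_gap: 0.151
```

```bash
cat > st.py <<'E'
from meas import *
def st():
    o=manip.get_obs();p=o['position']*1000
    y0=np.radians(-12.593);ax=np.array([np.cos(y0),np.sin(y0)]);ay=np.array([-ax[1],ax[0]])
    r=p[:2]-[500.1,-163.5]; print('t',o['t'],'pos',p.round(1),'rail x,y',(r@ax).round(1),(r@ay).round(1),'yaw',o['ee_rot'][2].round(4),'gap',(o['finger_gap']*91.9).round(1),'F',o['contact_force'].round(1),'rail-frame F',(o['contact_force'][:2]@ax).round(1))
E
python3 - <<'E'
from st import *
st();snap('wrist','w_p1')
E
```

```text
Traceback (most recent call last):
  File "st.py", line 5, in st
    r=p[:2]-[500.1,-163.5]; print('t',o['t'],'pos',p.round(1),'rail x,y',(r@ax).round(1),(r@ay).round(1),'yaw',o['ee_rot'][2].round(4),'gap',(o['finger_gap']*91.9).round(1),'F',o['contact_force'].round(1),'rail-frame F',(o['contact_force'][:2]@ax).round(1))
                                                                                                                                             ^^^^^^^^^^^^^^^^^^^^^^^^^^^^
AttributeError: 'float' object has no attribute 'round'
```

```bash
sed -i "s/(o\['finger_gap'\]\*91.9).round(1)/round(o['finger_gap']*91.9,1)/" st.py
python3 - <<'E'
from st import *
st();snap('wrist','w_p1')
E
```

```text
t 10.6333 pos [ 409.  -140.6  159.7] rail x,y -93.9 2.5 yaw 1.3487 gap 13.8 F [ 0.3  0.1 -4.4] rail-frame F 0.3
```

View pics/w_p1.png

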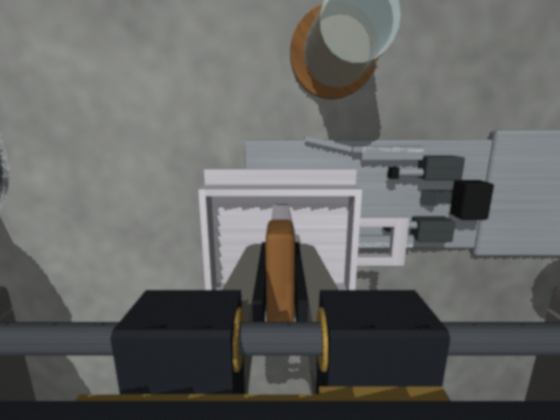

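```bash
python3 - <<'E'
from st import *
P,im,d=cloud('w_p1')
y0=np.radians(-12.593);ax=np.array([np.cos(y0),np.sin(y0)]);ay=np.array([-ax[1],ax[0]])
r=P[...,:2]*1000-[500.1,-163.5]; X=r@ax;Y=r@ay;Z=P[...,2]*1000
m=np.zeros(X.shape,bool);m[205:275,394:415]=1;m&=(Z>120)&(Z<200)
print('crossbar x',np.percentile(X[m],[2,50,98]).round(1),'y',np.percentile(Y[m],[2,50,98]).round(1),'z',np.median(Z[m]).round(1))
for v in (180,192):print('wall/base row',v,[ (X[v,u].round(1),Y[v,u].round(1),Z[v,u].round(1)) for u in(215,250,280,320,350)])
m=np.zeros(X.shape,bool);m[170:230,440:500]=1;m&=(Z>37)&(Z<45)
rr=cv2.minAreaRect(np.stack([X[m],Y[m]],-1).astype(np.float32));print('btn',rr)
E
```

```text
crossbar x [-17.3 -12.8  -8.9] y [-15.    4.2  18. ] z 158.2
wall/base row 180 [(np.float64(-136.2), np.float64(42.4), np.float64(152.8)), (np.float64(-113.1), np.float64(42.4), np.float64(152.8)), (np.float64(-93.3), np.float64(42.2), np.float64(152.0)), (np.float64(-66.9), np.float64(42.2), np.float64(151.9)), (np.float64(-47.1), np.float64(42.2), np.float64(151.9))]
wall/base row 192 [(np.float64(-132.9), np.float64(37.8), np.float64(169.9)), (np.float64(-111.5), np.float64(37.7), np.float64(169.4)), (np.float64(-93.1), np.float64(37.9), np.float64(170.0)), (np.float64(-68.6), np.float64(37.6), np.float64(168.8)), (np.float64(-50.3), np.float64(37.6), np.float64(168.8))]
btn ((98.94874572753906, 3.8909225463867188), (52.97317886352539, 61.38914489746094), 6.529913902282715)
```

```bash
python3 - <<'E'
from st import *
P,im,d=cloud('w_p1')
y0=np.radians(-12.593);ax=np.array([np.cos(y0),np.sin(y0)]);ay=np.array([-ax[1],ax[0]])
r=P[...,:2]*1000-[500.1,-163.5]; X=r@ax;Y=r@ay;Z=P[...,2]*1000
m=np.zeros(X.shape,bool);m[172:228,446:498]=1;m&=(Z>38)&(Z<44)&(im.max(-1)<50)
print('btn',m.sum(),np.percentile(X[m],[3,97]),np.percentile(Y[m],[3,97]))
E
```

```text
btn 947 [ 95.34253668 120.82954939] [-16.56789329  18.51946341]
```

The tray is aligned: its cross-bar is centred at rail y = +1.5 and the button re-measures within 1 mm. I shift by −1.5 mm and lower to just above the rail floor.

Emit:
arm_command(commands=[{"delta_pos":[-1,4,20],"turn":-0.002,"grip":5},{"delta_pos":[-1,4,50],"turn":-0.002,"grip":5},{"delta_pos":[-1,4,80],"turn":-0.002,"grip":5},{"delta_pos":[-1,4,105],"turn":-0.002,"grip":5},{"delta_pos":[-1,4,120],"turn":-0.002,"grip":5},{"delta_pos":[-1,4,128],"turn":-0.002,"grip":5},{"delta_pos":[-1,4,128],"turn":-0.002,"grip":5},{"delta_pos":[-1,4,128],"turn":-0.002,"grip":5}])

```text
t: 11.35
position: [0.4124, -0.1402, 0.0322]
ee_rot: [-3.13, -0.002, 1.355]
contact_force: [0.2, 0.7, -5.8]
finger_gap: 0.15
```

```bash
python3 - <<'E'
from st import *
st();print(manip.get_obs()['ee_rot'])
E
```

```text
t 11.35 pos [ 412.4 -140.2   32.2] rail x,y -90.7 3.6 yaw 1.3547 gap 13.8 F [ 0.2  0.7 -5.8] rail-frame F 0.1
[-3.13023766e+00 -1.71195736e-03  1.35465235e+00]
```

Emit:
arm_command(commands=[{"delta_pos":[-3,0,2],"turn":0.003,"grip":5},{"delta_pos":[-3,0,5],"turn":0.003,"grip":5},{"delta_pos":[-3,0,7.5],"turn":0.003,"grip":5},{"delta_pos":[-3,0,7.5],"turn":0.003,"grip":5}])

```text
t: 11.68
position: [0.4117, -0.1433, 0.0248]
ee_rot: [-3.131, -0.001, 1.351]
contact_force: [-0.6, -0.5, -4.4]
finger_gap: 0.147
```

```bash
python3 - <<'E'
from st import *
st()
E
```

```text
t 11.6833 pos [ 411.7 -143.3   24.8] rail x,y -90.7 0.4 yaw 1.3512 gap 13.5 F [-0.6 -0.5 -4.4] rail-frame F -0.5
```

Emit:
arm_command(commands=[{"delta_pos":[0.5,0,0.7],"turn":0,"grip":5},{"delta_pos":[0.5,8,0.7],"turn":0,"grip":5},{"delta_pos":[0.5,16,0.7],"turn":0,"grip":5},{"delta_pos":[0.5,24,0.7],"turn":0,"grip":5},{"delta_pos":[0.5,32,0.7],"turn":0,"grip":5},{"delta_pos":[0.5,40,0.7],"turn":0,"grip":5},{"delta_pos":[0.5,48,0.7],"turn":0,"grip":5},{"delta_pos":[0.5,52,0.7],"turn":0,"grip":5},{"delta_pos":[0.5,52,0.7],"turn":0,"grip":5}])

```text
t: 12.43
position: [0.4652, -0.1546, 0.0242]
ee_rot: [-3.134, -0.002, 1.351]
contact_force: [1.4, -0.8, 3.6]
finger_gap: 0.151
```

```bash
python3 - <<'E'
from st import *
st();snap('wrist','w_p2')
E
```

```text
t 12.4333 pos [ 465.2 -154.6   24.2] rail x,y -36.0 1.0 yaw 1.3513 gap 13.9 F [ 1.4 -0.8  3.6] rail-frame F 1.6
```

View pics/w_p2.png

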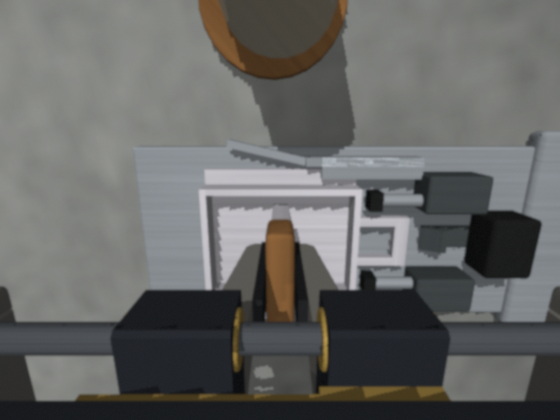

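The tray is under the lips at rail x = −36, just before the plungers. I push it home.

Emit:
arm_command(commands=[{"delta_pos":[0,6,0],"turn":0,"grip":5},{"delta_pos":[0,12,0],"turn":0,"grip":5},{"delta_pos":[0,18,0],"turn":0,"grip":5},{"delta_pos":[0,24,0],"turn":0,"grip":5},{"delta_pos":[0,29,0],"turn":0,"grip":5},{"delta_pos":[0,33,0],"turn":0,"grip":5},{"delta_pos":[0,36,0],"turn":0,"grip":5},{"delta_pos":[0,38,0],"turn":0,"grip":5},{"delta_pos":[0,38,0],"turn":0,"grip":5}], grip_force=50)

```text
t: 13.23
position: [0.4982, -0.1621, 0.0244]
ee_rot: [-3.126, -0.0, 1.351]
contact_force: [-13.6, 3.1, 19.0]
finger_gap: 0.147
```

```bash
python3 - <<'E'
from st import *
st()
snap('wrist','w_p3')
P,im,d=cloud('w_p3')
y0=np.radians(-12.593);ax=np.array([np.cos(y0),np.sin(y0)]);ay=np.array([-ax[1],ax[0]])
r=P[...,:2]*1000-[500.1,-163.5]; X=r@ax;Y=r@ay;Z=P[...,2]*1000
m=(Z>28)&(Z<45)&(im.max(-1)<45)&(X>92)&(X<130)&(abs(Y)<25)
print('btn z',np.percentile(Z[m],[10,50,90]),np.percentile(X[m],[3,97]))
E
```

```text
t 13.2333 pos [ 498.2 -162.1   24.4] rail x,y -2.2 1.0 yaw 1.3513 gap 13.5 F [-13.6   3.1  19. ] rail-frame F -14.0
btn z [31.48035156 33.17903773 34.05714938] [ 94.61616409 121.42386684]
```

View pics/w_p3.png

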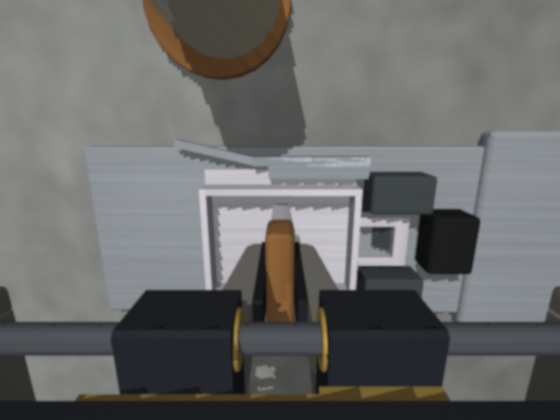

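The catch is still dipped by about 6 mm with rail x at −2. I push a few millimetres more and ease the downward load.

Emit:
arm_command(commands=[{"delta_pos":[0,2,-0.5],"turn":0,"grip":5},{"delta_pos":[0,4,-0.5],"turn":0,"grip":5},{"delta_pos":[0,6,-0.5],"turn":0,"grip":5},{"delta_pos":[0,6,-0.5],"turn":0,"grip":5}])

```text
t: 13.62
position: [0.5005, -0.1626, 0.0249]
ee_rot: [-3.118, 0.001, 1.351]
contact_force: [-11.1, 3.0, 15.2]
finger_gap: 0.148
```

```bash
cat > btn.py <<'E'
from st import *
def btn(tag):
    st();snap('wrist',tag)
    P,im,d=cloud(tag)
    y0=np.radians(-12.593);ax=np.array([np.cos(y0),np.sin(y0)]);ay=np.array([-ax[1],ax[0]])
    r=P[...,:2]*1000-[500.1,-163.5]; X=r@ax;Y=r@ay;Z=P[...,2]*1000
    m=(Z>28)&(Z<45)&(im.max(-1)<45)&(X>92)&(X<130)&(abs(Y)<25)
    print('btn z',np.percentile(Z[m],[10,50,90]).round(1),np.percentile(X[m],[3,97]).round(1))
    m=(im[...,2].astype(int)-im[...,0]>40)&(Z>80)&(Z<92)&(abs(X)<40)&(abs(Y)<40)
    if m.sum()>50:
        q=cv2.minAreaRect(np.stack([X[m],Y[m]],-1).astype(np.float32)); print('bar',m.sum(),q,'z',np.median(Z[m]))
E
python3 -c "from btn import *;btn('w_p4')"
```

```text
t 13.6167 pos [ 500.5 -162.6   24.9] rail x,y 0.2 0.9 yaw 1.3512 gap 13.6 F [-11.1   3.   15.2] rail-frame F -11.5
btn z [33.7 39.2 40.2] [ 94.4 121.2]
bar 2412 ((1.6780142784118652, 4.246622085571289), (13.512643814086914, 46.278079986572266), 0.6640496850013733) z 86.13665185774867
```

The button top reads 39.2 mm, so the catch has snapped up. I give one more small push, relax, and open.

Emit:
arm_command(commands=[{"delta_pos":[0,2,-0.5],"turn":0,"grip":5},{"delta_pos":[0,2,-0.5],"turn":0,"grip":5},{"delta_pos":[0,0,-1],"turn":0,"grip":5}])

```text
t: 13.92
position: [0.5003, -0.1625, 0.0253]
ee_rot: [-3.118, 0.0, 1.351]
contact_force: [4.3, -0.6, -9.4]
finger_gap: 0.145
```

```bash
python3 -c "from btn import *;btn('w_p5')"
```

```text
t 13.9167 pos [ 500.3 -162.5   25.3] rail x,y -0.0 1.1 yaw 1.3514 gap 13.4 F [ 4.3 -0.6 -9.4] rail-frame F 4.3
btn z [33.6 39.3 40.2] [ 94.4 121.2]
bar 2413 ((1.651801586151123, 4.3382568359375), (13.372461318969727, 46.52640151977539), 0.6952819228172302) z 86.53076061426518
```

View pics/w_p5.png

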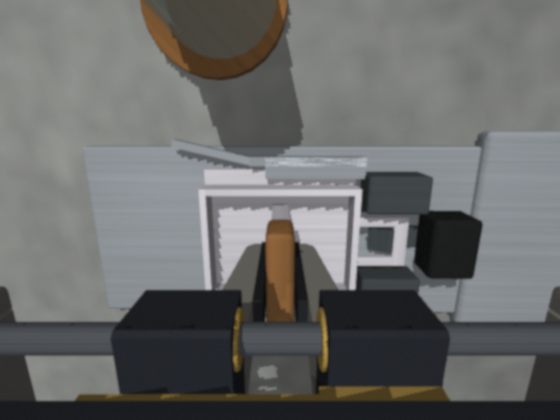

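It is latched: it holds at rail x ≈ 0 with the button up at (447,240). I release and go straight up.

Emit:
arm_command(commands=[{"delta_pos":[0,0,0],"turn":0,"grip":30},{"delta_pos":[0,0,0],"turn":0,"grip":50},{"delta_pos":[0,0,0],"turn":0,"grip":50},{"delta_pos":[0,0,0],"turn":0,"grip":50},{"delta_pos":[0,0,-15],"turn":0,"grip":50},{"delta_pos":[0,0,-40],"turn":0,"grip":50},{"delta_pos":[0,0,-80],"turn":0,"grip":50},{"delta_pos":[0,0,-120],"turn":0,"grip":50},{"delta_pos":[0,0,-150],"turn":0,"grip":50},{"delta_pos":[0,0,-150],"turn":0,"grip":50}])

```text
t: 14.8
position: [0.5082, -0.1641, 0.1819]
ee_rot: [-3.131, 0.002, 1.351]
contact_force: [1.1, -0.4, 0.8]
finger_gap: 0.543
```

Emit:
arm_command(commands=[{"delta_pos":[0,0,0],"turn":0,"grip":50},{"delta_pos":[0,0,0],"turn":0,"grip":50},{"delta_pos":[0,0,0],"turn":0,"grip":50}])

```text
t: 15.05
position: [0.5077, -0.164, 0.1811]
ee_rot: [-3.13, 0.002, 1.351]
contact_force: [0.5, -0.0, -1.2]
finger_gap: 0.542
```

```bash
python3 -c "from btn import *;btn('w_p6')"
```

```text
t 15.05 pos [ 507.7 -164.   181.1] rail x,y 7.5 1.2 yaw 1.3514 gap 49.8 F [ 0.5 -0.  -1.2] rail-frame F 0.5
btn z [36.3 39.4 40.4] [ 94.3 121.4]
bar 647 ((0.20820045471191406, 0.7241973876953125), (11.636443138122559, 51.753929138183594), 0.016500309109687805) z 85.48279008897974
```

View pics/w_p6.png

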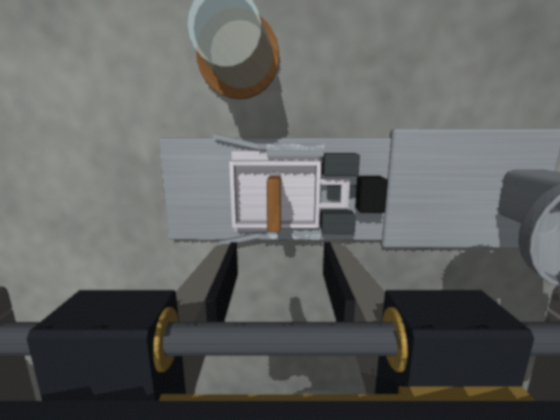

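The bar is at rail x = +0.2, y = +0.7, top at 85.5 mm, angle 0.0°. The button is up at 39.4 mm and the fingers are clear. I hand in.

```bash
python3 -c "
from bench import manip
print(manip.hand_in())"
```

```text
the job is handed in; nothing more can be done
None
```

I freed the tray with the stand's button, drew it 60 mm out along the rail and lifted it over to the press. I then pushed it home until the press's catch came up, let go, and handed in at about 15 s of the 58 s allowed.

- **Last checks:** These all meet the limits. After release the tray's bar was at press rail x = +0.2 mm, y = +0.7 mm and 0.0° off the rail. Its top was 85.5 mm up, against 86 mm expected. The catch button was up at 39.4 mm (40 mm expected), and the gripper was open and well above everything.
- **Tumbler, pitcher and bowl:** I did not touch the tumbler, pitcher, bowl or look-alikes, and the tray passed above the tumbler. I took no final measurement of where they stood.
- **Disagreement:** The fingertips sat about 27 mm above the reported TCP. My first press stopped short of the button without touching it. I worked out the offset from the depth picture and the force at contact, and used it from then on.

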